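# Bolt the loaded cartridge dock

### The arm

A 6-joint arm with a two-finger parallel gripper is mounted at the origin on the work surface. World frame = base frame: x ahead of the robot, y to its left, z up, the work surface at z = 0. Lengths are in m, angles in rad, forces in N, time in s.
With the tool pointing down it reaches from about 0.3 to 0.775 m from the base axis. Payload 14.6 kg.
Tool frame: the origin (TCP) lies at the very end of the fingers, on their centre line; the grasp point (between the pads) lies 19 mm behind it (pinch_z is the distance from the TCP to the grasp point, in m); z points along the fingers, y is the direction in which the jaws open and shut (so a half turn about z gives the same grasp; the last joint's range is limited). The gripper opens to 94 mm and grips with 3 to 60 N. Pads are 16 mm wide; open, the fingers measure 119 mm over their backs; the gripper's body (75 mm by 177 mm) begins 78 mm behind the grasp point.
Start: joints at [1.163, 0.3, 1.521, -0, 1.321, -0.067], TCP at [0.184, 0.518, 0.205] pointing down, gripper open.
Joint ranges: [-3.03, 3.03], [-0.79, 2.21], [0.23, 2.52], [-1.04, 4.18], [0, 3.07], [-2.55, 2.55]. Speed limits (rad/s): [2.22, 2.22, 2.57, 3.14, 3.14, 3.14].

### API

Orientations are given as [roll, pitch, yaw] about the fixed x, y, z axes, in that order (R = Rz(yaw) Ry(pitch) Rx(roll)).
In Python, from station import get_obs, camera, hand_in, pinch_z gives the robot as it stands.
- The arm moves only by the tool servo_tool, never from a script. Its argument "moves" is a list that holds one entry, the list of rows, each a list of 7 numbers: the turn, a rotation vector about the tool's x, y, z normalised to -1 to 1, where 1 is pi/2 rad, then the shift along the tool's x, y, z normalised to -1 to 1, where 1 is 500 mm, then the closure, from 0 (fully open) to 1 (shut). In form: [[[rx, ry, rz, x, y, z, hand], ...]]. A call has 1 to 12 rows; each row is the pose to reach, as a shift and turn from the pose measured when the call began, along the tool's axes at that moment; what a row does not reach only later rows make up. A row lasts 1/12 s, in which the tool goes at most 41.7 mm and 7.16 degrees, less where a joint would pass 70% of its speed; a pose out of reach is approached as far as the arm can. A call with a number of a shift or a turn outside -1 to 1 is refused whole. A call with a gripper value outside its range is refused whole. The fingers move at their own pace and stop on an object; "squeeze" is the grip in N (left out, the last holds). Time passes only in rows, so rows that repeat a pose let the fingers close. It gives the time, the measured TCP pose, the force and the opening at its end, in the units of the state.
- get_obs(): the state, without advancing time (a new reading comes with each control period).
- camera(name): name is "side" or "top"; returns a dict with "color" (480x640x3 uint8, red, green, blue), "intrinsics" (3x3 intrinsics, pixels), "rvec" (rotation vector, rad) and "tvec" (3), from world to camera coordinates, as OpenCV has them. Camera axes: x right, y down, z forward; pixel columns grow to the right and rows downward; lengths in m; the calibration is good to about 2 mm. A picture is of the moment at which its call begins. There is no depth.
- hand_in(): hands the job in, once; it reports no verdict.
The state is a dict: "time_s": time; "qpos": joint angles; "joint_vel": joint speeds; "tau": joint torques, N m; "ee_pos": TCP position; "eef_rot": TCP orientation; "force": force on the tool from outside, world axes, zero at the start; "moment": the same for the moment, N m; "grip_width": finger opening in m.
Only numpy, scipy, OpenCV 4.12 (cv2) and the standard library are available. Lean on these libraries where they do the work, as an engineer would, in place of code of your own. Each camera call takes 0.05 s, during which the arm holds its last target.

### The job

Two cartridge docks stand on the lab bench, both with their bolts drawn back. Lock the cartridge into the dock that holds one: push that dock's sliding bolt across by its upright knob until it is fully home in the keeper, then let go. Leave the empty dock's bolt where it is.

Things in the scene. Friction and masses are not known exactly. Their poses are not given: they have to be found in the camera images.
- bolt (a joint): Travel (m) of the loaded dock's steel bolt, a level rod 12 mm thick, axis 26 mm above the bench, in an open-topped barrel: 0 drawn back, 0.080 fully home at its stop; starts at 0 to 0.015. It slides to the robot's left, past the cartridge's front end, into the keeper, and its tip reaches the keeper's mouth at 0.052. Friction about 2.5 N, no spring; it stays where it is left.
- knob (a point): Middle of the upright knob on the loaded dock's bolt: a steel cylinder 20 mm across and 40 mm tall, 37 to 77 mm above the bench (this point at 57 mm); moves with the bolt. Its y axis is the direction in which the bolt slides home, x level across the bolt, z up. The loaded dock has a white cartridge (72 x 40 mm, with a dark square) in its bed. All else of the dock is below 39 mm.
- keeper (a point): Centre of the mouth of the loaded dock's keeper, an aluminium bridge (30 x 32 mm, top 38 mm above the bench) at the dock's left end, in line with the rod, 26 mm above the bench. The knob stands 152 mm short of it (level distance) with the bolt drawn back and 72 mm short when home. Docks: black slabs 110 x 220 x 14 mm, fixed, turned up to 0.5 rad, bolt along the long edge nearer the robot.
- spare_knob (a point): Middle of the knob on the bolt of the other dock, of identical build but with only a bare grey bed and no cartridge; to be left alone. Axes as for the knob.
Things that resemble listed ones, but are neither listed nor needed, are in the scene too. Leave any turquoise look-alike of the part that bears bolt alone.

How it is judged:
By the outcome, as a careful person would: the job done as asked, in the order asked, and still so for the second after the job is handed in, with the robot touching nothing.
It also fails if it takes over 29 s, if anything falls off the work surface, if the arm or the gripper's body presses on something with over 40 N, if the wrist force passes 120 N, or if a joint passes its speed limit or range.

## Working session

There is one attempt and no reset: what is moved stays moved. The work goes in short steps, Python scripts to look and compute and a tool call to move; the robot and the scene stay as the last step left them, time stands still between calls to the robot, and variables do not carry over. Pictures are saved under pics/ and viewed, and the job is handed in when it is done.

Besides the shell and the picture viewer there is one more tool, called after "Emit:" in YAML: its name, and indented under it one key for each argument. servo_tool: Moves the arm, as the interface text tells. Scaled input: -1 to 1 covers 500 mm each way for a shift and pi/2 rad each way for a turn. Its arguments: {"type":"object","properties":{"moves":{"type":"array"},"squeeze":{"type":"number"}},"required":["moves"]}

```bash
mkdir -p pics; ls; cat > h.py <<'E'
import numpy as np, cv2, json, pickle
from station import get_obs, camera, hand_in, pinch_z
def snap(n,f):
    c=camera(n); cv2.imwrite(f'pics/{f}.png',c['color'][:,:,::-1]); pickle.dump(c,open(f'pics/{f}.pkl','wb')); return c
def ray(c,u,v,z):
    R=cv2.Rodrigues(np.array(c['rvec'],float))[0];t=np.array(c['tvec'],float).ravel();K=np.array(c['intrinsics'])
    d=R.T@np.linalg.inv(K)@np.array([u,v,1.]);o=-R.T@t
    return o+d*(z-o[2])/d[2]
def proj(c,P):
    return cv2.projectPoints(np.array(P,float).reshape(-1,1,3),np.array(c['rvec'],float),np.array(c['tvec'],float),np.array(c['intrinsics'],float),None)[0].reshape(-1,2)
E
python3 - <<'E'
from h import *
print({k:np.round(v,3) for k,v in get_obs().items()},pinch_z)
for n in('top','side'):
    c=snap(n,n+'0');R=cv2.Rodrigues(np.array(c['rvec'],float))[0];print(-R.T@np.array(c['tvec']).ravel())
E
```

```text
pics
{'time_s': np.float64(0.0), 'qpos': array([ 1.163,  0.3  ,  1.522,  0.   ,  1.321, -0.067]), 'joint_vel': array([-0.   ,  0.   , -0.001,  0.002,  0.   ,  0.   ]), 'tau': array([ 0.0000e+00, -5.3181e+01, -3.5273e+01,  7.1000e-02,  2.5000e-02,
       -0.0000e+00]), 'ee_pos': array([0.184, 0.518, 0.205]), 'eef_rot': array([-3.14 , -0.   ,  2.801]), 'force': array([ 0.39 , -0.111,  0.166]), 'moment': array([ 0.02 ,  0.006, -0.054]), 'grip_width': np.float64(0.094)} 0.0188
[ 0.3809505  -0.03324605  0.96899319]
[-0.31657055 -0.83930408  0.74173076]
```

View pics/top0.png

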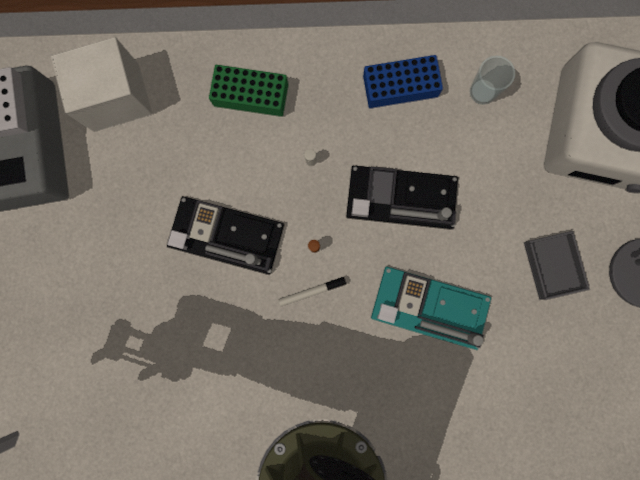

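View pics/side0.png

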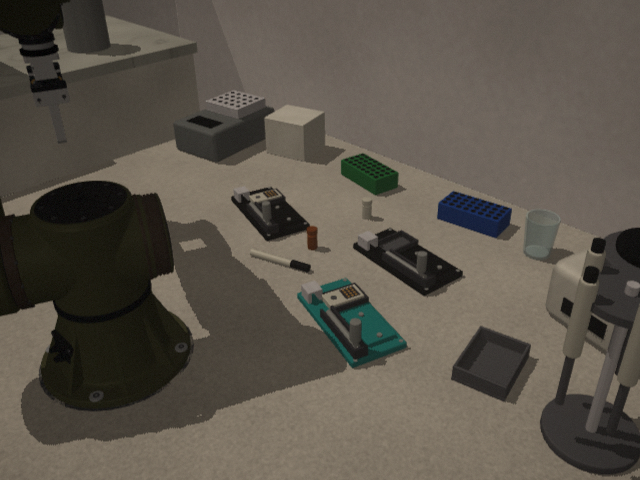

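```bash
python3 - <<'E'
import cv2
a=cv2.imread('pics/top0.png')[185:285,155:300];b=cv2.imread('pics/side0.png')[170:250,220:320]
a=cv2.resize(a,(0,0),fx=5.5,fy=5.5,interpolation=cv2.INTER_CUBIC);b=cv2.resize(b,(0,0),fx=7,fy=7,interpolation=cv2.INTER_CUBIC)
cv2.imwrite('pics/ca.png',a);cv2.imwrite('pics/cb.png',b)
E
```

```text
(no output)
```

View pics/ca.png

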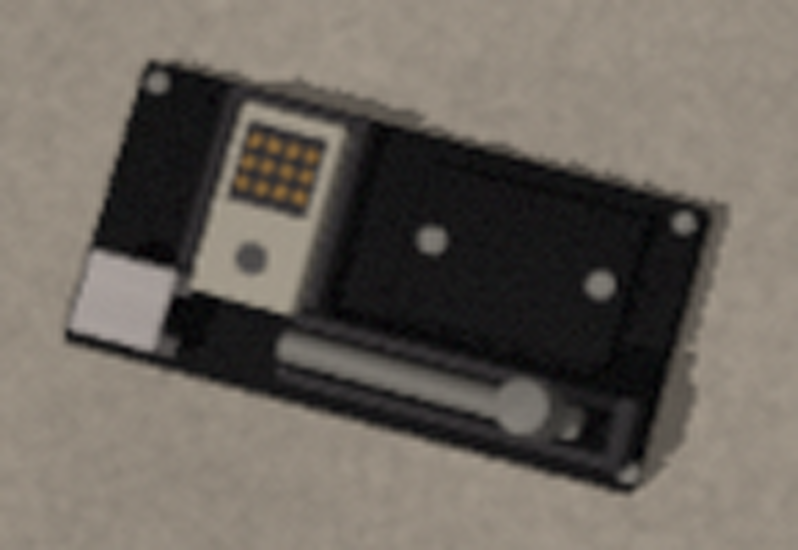

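View pics/cb.png

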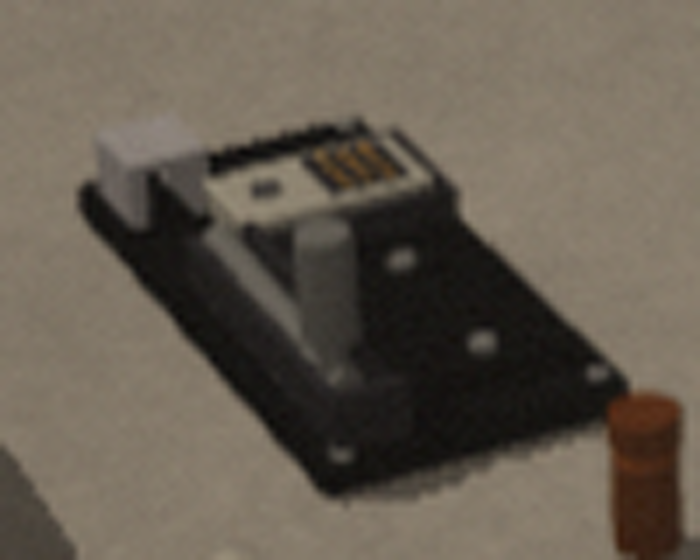

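```bash
python3 - <<'E'
from h import *
c=pickle.load(open('pics/top0.pkl','rb'));s=pickle.load(open('pics/side0.pkl','rb'))
f=lambda x,y:(155+x/5.5-.4,185+y/5.5-.4)
k=ray(c,*f(523,402),.077);print('knob',k)
print('side knob',ray(s,220+326/7-.4,170+232/7-.4,.077))
kp=ray(c,*f(123,300),.038);print('keeper top',kp,np.linalg.norm((kp-k)[:2]))
C=np.array([ray(c,*f(*p),.014) for p in[(150,62),(722,207),(632,490),(67,340)]]);print(C)
for i in range(4):
    d=C[i]-C[i-1];print(np.linalg.norm(d),np.arctan2(d[1],d[0]))
d=(kp-k)[:2];print('dir',np.arctan2(d[1],d[0])-np.pi/2, d/np.linalg.norm(d))
E
```

```text
knob [0.44590166 0.12236821 0.077     ]
side knob [0.4455528  0.11827531 0.077     ]
keeper top [0.48950492 0.27329781 0.038     ] 0.1571018430814781
[[0.58138127 0.27152135 0.014     ]
 [0.52075137 0.05886095 0.014     ]
 [0.41712454 0.09370146 0.014     ]
 [0.47801243 0.30190058 0.014     ]]
0.10774050543597569 -0.28584331956062736
0.22113441178176121 -1.8485298139521076
0.1093269492015845 2.8172542436189403
0.21691981948135633 1.2862801978467242
dir -0.2812406323838448 [0.27754775 0.96071184]
```

```bash
cat >> h.py <<'E'
def to(P,yaw):
    from scipy.spatial.transform import Rotation as Ro
    o=get_obs();R=Ro.from_euler('xyz',o['eef_rot']);G=Ro.from_euler('xyz',[np.pi,0,yaw])
    rv=(R.inv()*G).as_rotvec()/(np.pi/2); sh=R.inv().apply(np.array(P)-o['ee_pos'])/.5
    print('turn',np.round(rv,4),'shift',np.round(sh,4))
E
python3 -c "
from h import *
to([.4457,.1203,.15],2.860);to([.4457,.1203,.047],2.860)"
```

```text
turn [-0.0007 -0.     -0.0377] shift [-0.7597 -0.5748  0.1105]
turn [-0.0007 -0.     -0.0377] shift [-0.7597 -0.5745  0.3165]
```

Candidates in the top image are the black dock with a white cartridge (225,235), the black empty dock (403,197) and the turquoise look-alike (432,305). I choose the first: the close crop shows a white cartridge with a dark square on a black slab. Its knob is at (250,258) and its keeper at (177,239). The measured slab is about 219 x 108 mm, and the knob-to-mouth distance is about 142 mm, so travel is about 0.010. Both fit the description.

Emit:
servo_tool:
  moves:
    - [[0,0,-0.0377,-0.76,-0.575,0.11,0],[0,0,-0.0377,-0.76,-0.575,0.11,0],[0,0,-0.0377,-0.76,-0.575,0.11,0],[0,0,-0.0377,-0.76,-0.575,0.11,0],[0,0,-0.0377,-0.76,-0.575,0.11,0],[0,0,-0.0377,-0.76,-0.575,0.11,0],[0,0,-0.0377,-0.76,-0.575,0.11,0],[0,0,-0.0377,-0.76,-0.575,0.11,0],[0,0,-0.0377,-0.76,-0.575,0.11,0],[0,0,-0.0377,-0.76,-0.575,0.11,0],[0,0,-0.0377,-0.76,-0.575,0.11,0],[0,0,-0.0377,-0.76,-0.575,0.11,0]]
  squeeze: 10

```text
time_s: 1.1
ee_pos: [0.447, 0.1168, 0.1496]
eef_rot: [-3.14, -0.0, 2.858]
force: [-0.6, 0.9, 0.2]
grip_width: 0.0944
```

Emit:
servo_tool:
  moves:
    - [[0,0,0,0,0,0,0]]

```text
time_s: 1.18
ee_pos: [0.4482, 0.1139, 0.1488]
eef_rot: [-3.139, -0.001, 2.854]
force: [0.2, -0.3, -0.0]
grip_width: 0.094
```

```bash
python3 -c "
from h import *
to([.4457,.1203,.15],2.860);to([.4457,.1203,.047],2.860)"
```

```text
turn [-0.0015 -0.0008 -0.0035] shift [ 0.0084  0.0108 -0.0024]
turn [-0.0015 -0.0008 -0.0035] shift [0.0082 0.0113 0.2036]
```

Emit:
servo_tool:
  moves:
    - [[0,0,-0.0035,0.008,0.011,0,0],[0,0,-0.0035,0.008,0.011,0.06,0],[0,0,-0.0035,0.008,0.011,0.12,0],[0,0,-0.0035,0.008,0.011,0.17,0],[0,0,-0.0035,0.008,0.011,0.2,0],[0,0,-0.0035,0.008,0.011,0.204,0],[0,0,-0.0035,0.008,0.011,0.204,0]]

```text
time_s: 1.77
ee_pos: [0.445, 0.1212, 0.0467]
eef_rot: [-3.139, -0.003, 2.861]
force: [0.7, -0.4, 0.7]
grip_width: 0.0941
```

```bash
python3 -c "
from h import *
to([.4457,.1203,.047],2.860)
c=snap('side','s1')['color'][140:260,180:340,::-1];cv2.imwrite('pics/s1c.png',cv2.resize(c,(0,0),fx=5,fy=5,interpolation=2))
c=snap('top','t1')"
```

```text
turn [-0.0019 -0.0016  0.0009] shift [-0.0018 -0.0013 -0.0007]
```

View pics/s1c.png

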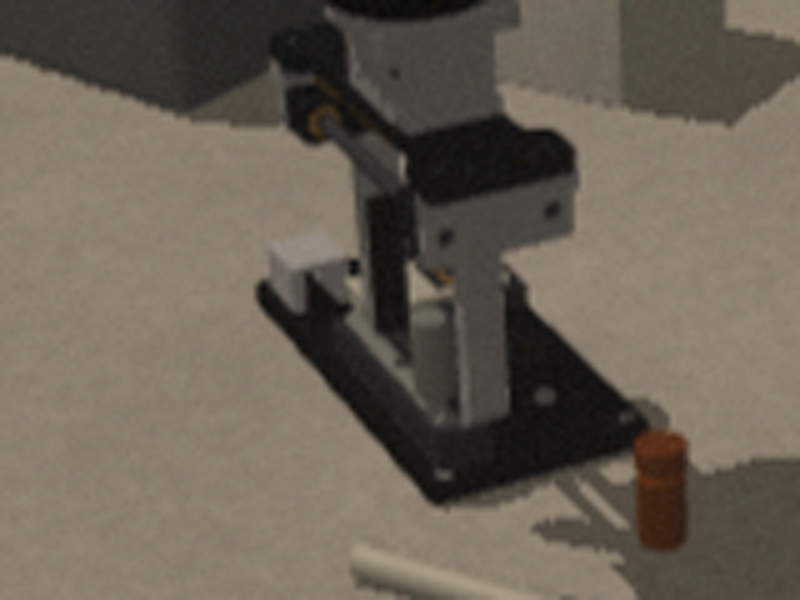

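The knob stands between the open fingers (crop 430,350, full image about 266,210), with one finger behind it and one ahead. Next I close.

Emit:
servo_tool:
  moves:
    - [[0,0,0,0,0,0,1],[0,0,0,0,0,0,1],[0,0,0,0,0,0,1],[0,0,0,0,0,0,1],[0,0,0,0,0,0,1],[0,0,0,0,0,0,1],[0,0,0,0,0,0,1],[0,0,0,0,0,0,1]]
  squeeze: 10

```text
time_s: 2.53
ee_pos: [0.4461, 0.1209, 0.048]
eef_rot: [-3.14, 0.0, 2.861]
force: [0.5, 0.7, -0.4]
grip_width: 0.044
```

```bash
python3 -c "
from h import *
to([.4653,.1898,.047],2.860)
c=snap('side','s2')['color'][140:260,180:340,::-1];cv2.imwrite('pics/s2c.png',cv2.resize(c,(0,0),fx=5,fy=5,interpolation=2))"
```

```text
turn [-0.0011  0.      0.0005] shift [0.0013 0.143  0.0017]
```

View pics/s2c.png

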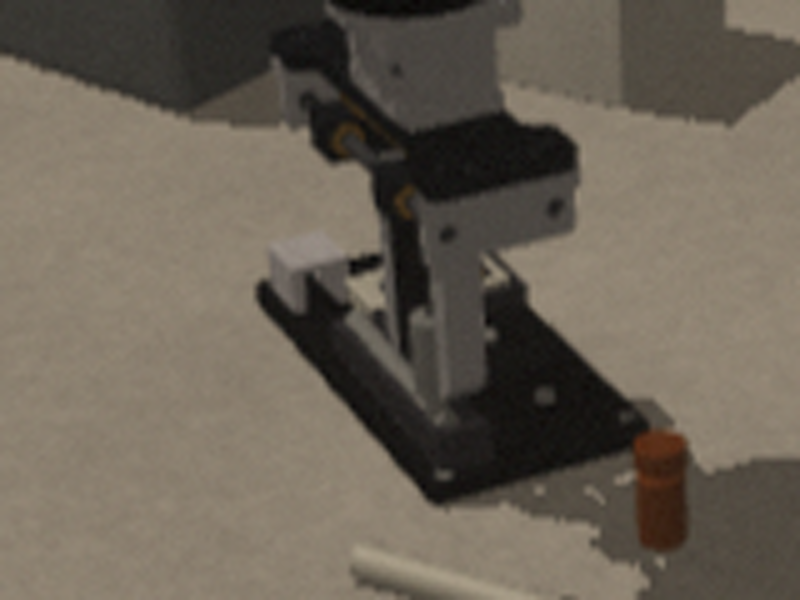

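Still closing (44 mm open), so I keep closing.

Emit:
servo_tool:
  moves:
    - [[0,0,0,0,0,0,1],[0,0,0,0,0,0,1],[0,0,0,0,0,0,1],[0,0,0,0,0,0,1],[0,0,0,0,0,0,1],[0,0,0,0,0,0,1],[0,0,0,0,0,0,1],[0,0,0,0,0,0,1]]
  squeeze: 10

```text
time_s: 3.25
ee_pos: [0.4461, 0.121, 0.0479]
eef_rot: [-3.14, 0.0, 2.861]
force: [-0.1, 2.6, -0.6]
grip_width: 0.0198
```

```bash
python3 -c "
from h import *
to([.4653,.1898,.047],2.860)"
```

```text
turn [-0.001   0.      0.0005] shift [0.0012 0.1428 0.0017]
```

Emit:
servo_tool:
  moves:
    - [[0,0,0,0,0.01,0,1],[0,0,0,0,0.02,0,1],[0,0,0,0,0.03,0,1],[0,0,0,0,0.04,0,1],[0,0,0,0,0.05,0,1],[0,0,0,0,0.06,0,1],[0,0,0,0,0.07,0,1],[0,0,0,0,0.08,0,1],[0,0,0,0,0.09,0,1],[0,0,0,0,0.1,0,1],[0,0,0,0,0.11,0,1],[0,0,0,0,0.115,0,1]]

```text
time_s: 4.25
ee_pos: [0.4627, 0.1769, 0.048]
eef_rot: [-3.14, 0.001, 2.861]
force: [5.0, -5.0, -0.3]
grip_width: 0.0198
```

```bash
python3 -c "
from h import *
o=get_obs();print(o['ee_pos'],o['force'],o['grip_width']);to([.4653,.1898,.047],2.860)"
```

```text
[0.46271364 0.17686482 0.04796385] [ 5.00961598 -5.01608398 -0.27226467] 0.019803414441054653
turn [-0.0008  0.0008  0.0007] shift [0.0022 0.0263 0.0019]
```

Emit:
servo_tool:
  moves:
    - [[0,0,0,-0.002,0.006,0,1],[0,0,0,-0.002,0.012,0,1],[0,0,0,-0.002,0.018,0,1],[0,0,0,-0.002,0.022,0,1],[0,0,0,-0.002,0.022,0,1]]

```text
time_s: 4.67
ee_pos: [0.4663, 0.188, 0.0479]
eef_rot: [-3.14, -0.0, 2.861]
force: [-5.2, 3.2, 3.7]
grip_width: 0.0198
```

Emit:
servo_tool:
  moves:
    - [[0,0,0,0,0.003,0,1],[0,0,0,0,0.006,0,1],[0,0,0,0,0.006,0,1]]

```text
time_s: 4.92
ee_pos: [0.4666, 0.1895, 0.0478]
eef_rot: [-3.137, -0.001, 2.862]
force: [-5.4, -18.7, 10.1]
grip_width: 0.0212
```

Resistance is about 20 N along the bolt after about 71.5 mm of travel, which matches the predicted stop. I hold briefly, then check with the cameras.

Emit:
servo_tool:
  moves:
    - [[0,0,0,0,0.002,0,1],[0,0,0,0,0.002,0,1],[0,0,0,0,0.002,0,1]]

```text
time_s: 5.17
ee_pos: [0.4664, 0.1888, 0.0478]
eef_rot: [-3.133, -0.002, 2.862]
force: [-6.0, -19.3, 10.3]
grip_width: 0.0194
```

Emit:
servo_tool:
  moves:
    - [[0,0,0,0,0,0,0],[0,0,0,0,0,0,0],[0,0,0,0,0,0,0],[0,0,0,0,0,0,0],[0,0,0,0,0,0,0],[0,0,0,0,0,0,0]]

```text
time_s: 5.67
ee_pos: [0.4664, 0.189, 0.0478]
eef_rot: [-3.133, -0.002, 2.862]
force: [0.3, -0.9, -0.5]
grip_width: 0.0566
```

Emit:
servo_tool:
  moves:
    - [[0,0,0,0,0,-0.04,0],[0,0,0,0,0,-0.1,0],[0,0,0,0,0,-0.16,0],[0,0,0,0,0,-0.22,0],[0,0,0,0,0,-0.28,0],[0,0,0,0.2,0,-0.28,0],[0,0,0,0.2,0.1,-0.28,0],[0,0,0,0.2,0.3,-0.28,0],[0,0,0,0.2,0.4,-0.28,0],[0,0,0,0.2,0.4,-0.28,0],[0,0,0,0.2,0.4,-0.28,0],[0,0,0,0.2,0.4,-0.28,0]]

```text
time_s: 6.67
ee_pos: [0.4254, 0.4145, 0.1853]
eef_rot: [-3.133, -0.003, 2.865]
force: [-0.8, -1.3, -0.4]
grip_width: 0.0939
```

```bash
python3 -c "
from h import *
c=snap('top','t3')['color'][185:285,155:300,::-1];cv2.imwrite('pics/t3c.png',cv2.resize(c,(0,0),fx=5.5,fy=5.5,interpolation=2))
c=snap('side','s3')['color'][170:250,220:320,::-1];cv2.imwrite('pics/s3c.png',cv2.resize(c,(0,0),fx=7,fy=7,interpolation=2))"
```

```text
(no output)
```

View pics/t3c.png

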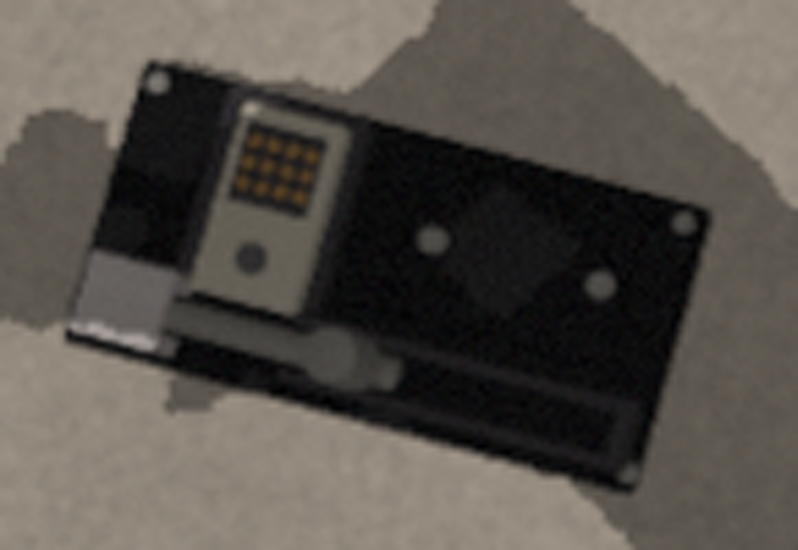

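View pics/s3c.png

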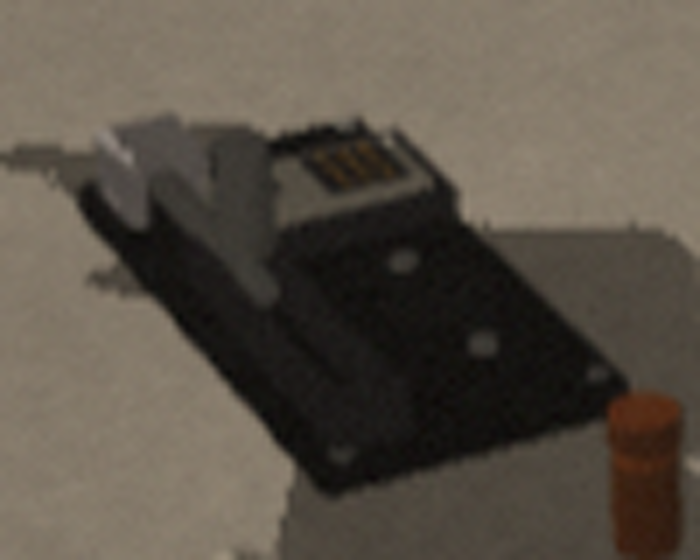

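```bash
python3 - <<'E'
from h import *
c=pickle.load(open('pics/t3.pkl','rb'));s=pickle.load(open('pics/s3.pkl','rb'))
f=lambda x,y:(155+x/5.5-.4,185+y/5.5-.4)
u=np.array([.278,.960])
k=ray(c,*f(334,355),.077)[:2];k0=ray(c,*f(523,402),.077)[:2]
ks=ray(s,220+245/7-.4,170+143/7-.4,.077)[:2];ks0=ray(s,220+326/7-.4,170+232/7-.4,.077)[:2]
m=ray(c,*f(171,311),.038)[:2]
C=np.mean([ray(c,*f(*p),.014) for p in[(150,62),(722,207),(632,490),(67,340)]],0)[:2]
print(k,ks,'moved',(k-k0)@u,(ks-ks0)@u,'mouth dist',(m-k)@u,(m-ks)@u,'before',(m-k0)@u,(C-k)@u,(C-k0)@u)
# compare spare + turquoise for reference: full size
a=cv2.imread('pics/t3.png');b=cv2.imread('pics/top0.png')
print(np.abs(a[150:240,340:470].astype(int)-b[150:240,340:470]).mean())
cv2.imwrite('pics/sp.png',cv2.resize(np.hstack([b[155:235,340:470],a[155:235,340:470]]),(0,0),fx=3,fy=3,interpolation=2))
E
```

```text
[0.463883   0.18740581] [0.46675361 0.1843309 ] moved 0.06743491002235155 0.06930719568337325 mouth dist 0.0716454236144181 0.07379930015804556 before 0.13908033363676964 0.004177427569080814 0.07161233759143236
1.5299715099715099
```

View pics/sp.png

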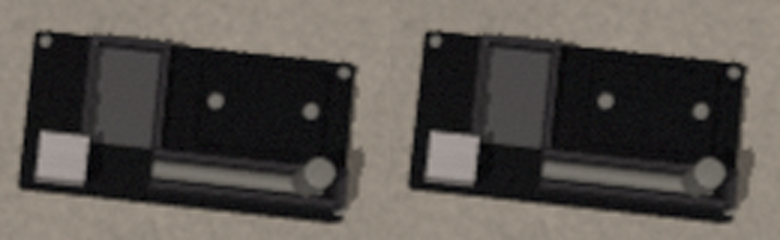

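The rod is in the keeper: the knob measures 71.6 mm (top camera) and 73.8 mm (side camera) short of the mouth, and home is 72. The empty dock's bolt is unchanged. With time to spare, I'll regrip more firmly and press once more to make sure it is at the stop.

Emit:
servo_tool:
  moves:
    - [[0,0,0,0,0,0,0],[0,0,0,0,0,0,0]]

```text
time_s: 6.93
ee_pos: [0.4255, 0.41, 0.1852]
eef_rot: [-3.132, -0.003, 2.864]
force: [-0.4, -0.1, -0.8]
grip_width: 0.0938
```

```bash
python3 -c "
from h import *
print(get_obs()['ee_pos']);to([.466,.188,.15],2.860);to([.466,.188,.046],2.860)"
```

```text
[0.42551413 0.41004819 0.18523858]
turn [-0.0064 -0.0019  0.0023] shift [-0.1999 -0.4041  0.0739]
turn [-0.0064 -0.0019  0.0023] shift [-0.2005 -0.402   0.2819]
```

Emit:
servo_tool:
  moves:
    - [[-0.0064,-0.0019,0.0023,-0.03,-0.06,0.02,0],[-0.0064,-0.0019,0.0023,-0.06,-0.13,0.03,0],[-0.0064,-0.0019,0.0023,-0.1,-0.2,0.04,0],[-0.0064,-0.0019,0.0023,-0.13,-0.27,0.05,0],[-0.0064,-0.0019,0.0023,-0.17,-0.34,0.06,0],[-0.0064,-0.0019,0.0023,-0.19,-0.38,0.074,0],[-0.0064,-0.0019,0.0023,-0.2,-0.404,0.074,0],[-0.0064,-0.0019,0.0023,-0.2,-0.404,0.074,0],[-0.0064,-0.0019,0.0023,-0.2,-0.404,0.074,0]]

```text
time_s: 7.68
ee_pos: [0.466, 0.1871, 0.1505]
eef_rot: [3.141, 0.001, 2.858]
force: [-0.5, 1.0, 0.7]
grip_width: 0.094
```

```bash
python3 -c "
from h import *
print(get_obs()['ee_pos']);to([.466,.188,.047],2.860)"
```

```text
[0.46604793 0.18709897 0.1505444 ]
turn [ 0.0004  0.0005 -0.0015] shift [0.0007 0.0016 0.2071]
```

Emit:
servo_tool:
  moves:
    - [[0,0,0,0,0.002,0.06,0],[0,0,0,0,0.002,0.12,0],[0,0,0,0,0.002,0.17,0],[0,0,0,0,0.002,0.2,0],[0,0,0,0,0.002,0.207,0],[0,0,0,0,0.002,0.207,0],[0,0,0,0,0.002,0.207,0.5],[0,0,0,0,0.002,0.207,0.7],[0,0,0,0,0.002,0.207,0.7],[0,0,0,0,0.002,0.207,0.7],[0,0,0,0,0.002,0.207,0.7],[0,0,0,0,0.002,0.207,0.7]]
  squeeze: 30

```text
time_s: 8.68
ee_pos: [0.4666, 0.1881, 0.0474]
eef_rot: [3.141, 0.001, 2.858]
force: [-0.8, 0.2, -1.1]
grip_width: 0.0578
```

Emit:
servo_tool:
  moves:
    - [[0,0,0,0,0,0,0.7],[0,0,0,0,0,0,0.7],[0,0,0,0,0,0,0.7],[0,0,0,0,0,0,0.7]]

```text
time_s: 9.02
ee_pos: [0.4666, 0.1881, 0.0473]
eef_rot: [3.141, 0.001, 2.858]
force: [-0.2, 0.9, 0.7]
grip_width: 0.0311
```

Emit:
servo_tool:
  moves:
    - [[0,0,0,0,0.003,0,0.7],[0,0,0,0,0.005,0,0.7],[0,0,0,0,0.005,0,0.7]]

```text
time_s: 9.27
ee_pos: [0.4673, 0.1907, 0.0473]
eef_rot: [3.141, 0.001, 2.858]
force: [-1.1, -0.7, -0.1]
grip_width: 0.0285
```

Emit:
servo_tool:
  moves:
    - [[0,0,0,0,0.002,0,0.7],[0,0,0,0,0.003,0,0.7],[0,0,0,0,0.003,0,0.7]]

```text
time_s: 9.52
ee_pos: [0.4678, 0.1923, 0.0473]
eef_rot: [3.141, 0.001, 2.858]
force: [0.2, 0.0, 0.4]
grip_width: 0.0285
```

Emit:
servo_tool:
  moves:
    - [[0,0,0,0,0.002,0,0.7],[0,0,0,0,0.003,0,0.7],[0,0,0,0,0.003,0,0.7]]

```text
time_s: 9.77
ee_pos: [0.4679, 0.1927, 0.0472]
eef_rot: [-3.14, 0.001, 2.858]
force: [-3.4, -8.5, 3.6]
grip_width: 0.0283
```

Emit:
servo_tool:
  moves:
    - [[0,0,0,0,0.001,0,0.7],[0,0,0,0,0.002,0,0.7],[0,0,0,0,0.002,0,0.7]]

```text
time_s: 10.02
ee_pos: [0.4678, 0.1927, 0.0472]
eef_rot: [-3.138, -0.0, 2.858]
force: [-3.5, -9.8, 4.4]
grip_width: 0.0286
```

Emit:
servo_tool:
  moves:
    - [[0,0,0,0,0.003,0,0.7],[0,0,0,0,0.006,0,0.7],[0,0,0,0,0.006,0,0.7]]

```text
time_s: 10.27
ee_pos: [0.4678, 0.193, 0.0471]
eef_rot: [-3.132, -0.002, 2.858]
force: [-7.0, -23.6, 10.2]
grip_width: 0.0283
```

It is a rigid stop: 25 N gives only 0.3 mm, against 2.5 N of friction. I release and withdraw.

Emit:
servo_tool:
  moves:
    - [[0,0,0,0,0,0,0],[0,0,0,0,0,0,0],[0,0,0,0,0,0,0],[0,0,0,0,0,0,0],[0,0,0,0,0,0,0],[0,0,0,0,0,0,0]]

```text
time_s: 10.77
ee_pos: [0.4679, 0.1932, 0.047]
eef_rot: [-3.132, -0.002, 2.859]
force: [-0.9, -0.2, -0.2]
grip_width: 0.0649
```

Emit:
servo_tool:
  moves:
    - [[0,0,0,0,0,-0.04,0],[0,0,0,0,0,-0.1,0],[0,0,0,0,0,-0.16,0],[0,0,0,0,0,-0.22,0],[0,0,0,0,0,-0.28,0],[0,0,0,0.1,0.05,-0.28,0],[0,0,0,0.15,0.1,-0.28,0],[0,0,0,0.2,0.2,-0.28,0],[0,0,0,0.2,0.3,-0.28,0],[0,0,0,0.2,0.34,-0.28,0],[0,0,0,0.2,0.34,-0.28,0],[0,0,0,0.2,0.34,-0.28,0]]

```text
time_s: 11.77
ee_pos: [0.4194, 0.3871, 0.1847]
eef_rot: [-3.131, -0.002, 2.861]
force: [0.1, -0.6, -0.5]
grip_width: 0.0941
```

```bash
python3 -c "
from h import *
c=snap('top','t4')['color'][:,:,::-1]"
```

```text
(no output)
```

View pics/t4.png

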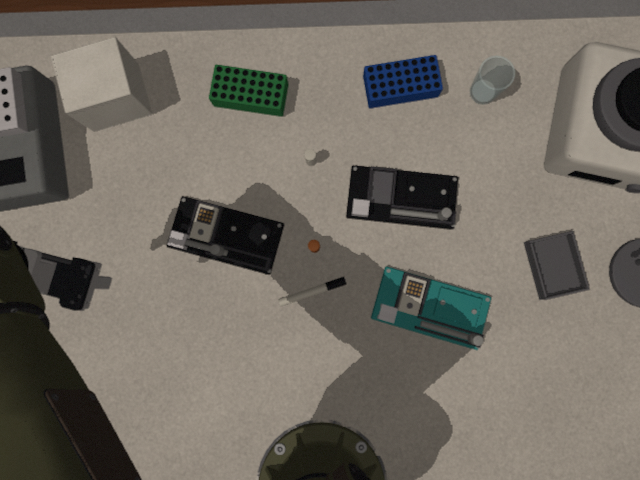

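The arm is clear at left (60,280). The loaded dock's knob is at about (216,249) with its rod in the keeper. The spare and turquoise bolts are unmoved at (445,214) and (478,340).

```bash
python3 -c "
from h import *
print(hand_in())"
```

```text
the job is handed in; nothing more can be done
None
```

The loaded dock's bolt is pushed fully home into its keeper, released, and handed in at about 12 s of the 29 s allowed. I gripped the knob, slid it about 70 mm to its stop, let go and backed off. I then pressed once more from behind to check.

- **At the stop:** the second push of about 25 N moved it only 0.3 mm, against bolt friction of about 2.5 N. The highest contact force I saw was about 26 N.
- **Position:** the knob stood 71.6 mm short of the keeper mouth by the top camera and 73.8 mm by the side camera; home is 72 mm. The 2 mm difference between the cameras is within the calibration error.
- **Everything else:** the top camera shows the empty dock and the turquoise look-alike unmoved. The arm was clear of everything at hand-in.

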